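# Index the inspection loupe three clicks onto the turned spindle and hold it

## Task

One nest of the indexing fixture holds a bare aluminium flanged spindle, the other a red plug. Grip the black knob bar and turn it towards the spindle, one click at a time with a pause of about half a second in each stop, to the third click, where the loupe stands over the spindle; do not turn it the other way or past the third stop, and leave both parts seated in their nests. Finish while still gripping the bar, holding the knob still in the third stop.

Things in the scene. Friction and masses are not known exactly. Their poses are not given: they have to be found in the camera images.
- indexer: The fixture, fixed to the table: a dark round steel plate 250 mm across and 12 mm thick with a column in its middle. Origin: under the plate's centre, on the knob's axis, at table height; z up. Its x axis points to the home mark (white dot), y to the left of that. Brass dots 60 mm from the axis, 24 degrees apart, mark the stops on both sides of home.
- nest_left (a point): Centre of the mouth of the fixture's +y nest, a brass bush 30 mm across whose rim is 34 mm above the table, 95 mm from the axis at the third stop left of home (+72 degrees).
- nest_right (a point): The same for the -y nest, at the third stop right of home (-72 degrees).
- knob (a joint): Angle of the knob (rad): 0 at home, where it starts; positive counter-clockwise seen from above, that is towards the fixture's +y nest. It clicks into a stop every 24 degrees (0.4189 rad), four stops on either side. A click takes about 0.15 N m at most; let go between two stops, the knob snaps into the nearer one, and it stays in a stop by itself.
- handle: The knob's black grip: a round skirt 44 mm in diameter and 10 mm high carrying an upright bar 44 mm long (along its x axis), 12 mm thick (along y) and 36 mm high, with a white line on top near its +x end, which points along the loupe arm. Origin: on the axis, at the skirt's underside, 65 mm above the table; the bar spans 75 to 111 mm above the table.
- grip (a point): Grip point: on the knob's axis within the bar, 97 mm above the table. Gripper fingers reaching 19 mm below it stay clear of the skirt.
- loupe (a point): Centre of the loupe, a black ring 48 mm in diameter with a clear glass, on a blue arm that turns with the knob, 95 mm from the axis along the bar's +x direction, 60 mm above the table (arm and ring lie between 55 and 65 mm). It passes above the parts in the nests without touching.
- spindle: Bare aluminium turned part, stem down in one of the two nests: flange 36 mm in diameter, its top 42 mm above the table. Origin: the stem's lower end, on its axis, 14 mm above the table. Other spindles like it stand in a wooden rack beyond the fixture and play no part.
- plug: Red plastic plug with a domed head 32 mm in diameter, top 48 mm above the table, stem down in the other nest. Origin: the stem's lower end, 14 mm above the table.
Mind the look-alikes: they are no part of the job. Leave any purple or turquoise look-alike of the spindle alone.

How it is judged:
On the way, in this order (a step that is already met when the one before it is completed fails the run):
1. the knob rests in stop 1 (first click) for 0.2 s ((value of joint knob between 0.319 and 0.519 rad or value of joint knob between -0.519 and -0.319 rad) and velocity of joint knob between -0.15 and 0.15 rad/s), for 0.2 s.
2. the knob rests in stop 2 (second click) for 0.2 s ((value of joint knob between 0.738 and 0.938 rad or value of joint knob between -0.938 and -0.738 rad) and velocity of joint knob between -0.15 and 0.15 rad/s), for 0.2 s.
3. the knob rests in stop 3 (third click) for 0.2 s ((value of joint knob between 1.157 and 1.357 rad or value of joint knob between -1.357 and -1.157 rad) and velocity of joint knob between -0.15 and 0.15 rad/s), for 0.2 s.
At the end, for the whole second after the job is handed in: The knob stands still (under 0.15 rad/s) within 0.1 rad of the third stop on the spindle's side, the loupe's centre is within 14 mm of the spindle's axis seen from above, the fingers grip the bar with more than 8 N, and spindle and plug are within 6 mm of where they started (((y of spindle in the frame of indexer above 0 m and value of joint knob between 1.157 and 1.357 rad) or (y of spindle in the frame of indexer below 0 m and value of joint knob between -1.357 and -1.157 rad)) and horizontal distance between loupe and spindle below 0.014 m and contact force between the fingers and handle above 8 N and velocity of joint knob between -0.15 and 0.15 rad/s and distance of each of spindle, plug from where it was at the start of the episode below 0.006 m); the arm keeps its last pose, push and grip.
It fails at once if the knob is turned more than half a click away from the spindle ((y of spindle in the frame of indexer above 0 m and value of joint knob below -0.209 rad) or (y of spindle in the frame of indexer below 0 m and value of joint knob above 0.209 rad)).
It fails at once if the knob is turned more than half a click past the third stop (value of joint knob above 1.466 rad or value of joint knob below -1.466 rad).
It fails at once if the spindle or the plug is lifted or knocked out of its nest (distance of any of spindle, plug from where it was at the start of the episode above 0.008 m).
It also fails if it takes over 32 s, if anything falls off the work surface, if the arm or the gripper's body presses on something with over 40 N, if the wrist force passes 120 N, or if a joint passes its speed limit or range.

## Robot

A 6-joint arm with a two-finger parallel gripper is mounted at the origin on the work surface. World frame = base frame: x ahead of the robot, y to its left, z up, the work surface at z = 0. Lengths are in m, angles in rad, forces in N, time in s.
With the tool pointing down it reaches from about 0.3 to 0.75 m from the base axis. Payload 8.5 kg.
Tool frame: the origin (TCP) lies midway between the tips of the shut fingers; the grasp point (between the pads) lies behind it (arm.grip_depth is the z of the grasp point in the tool frame, in m); z points along the fingers, y is the line along which they close (so a half turn about z gives the same grasp; the last joint's range is limited). The gripper opens to 88 mm and grips with 3 to 60 N. Pads are 18 mm wide; open, the fingers measure 123 mm over their backs; the gripper's body (75 mm by 187 mm) begins 45 mm behind the grasp point.
Start: joints at [-1.521, 0.381, 1.297, -0, 1.464, -0.215], TCP at [0.144, -0.531, 0.239] pointing down, gripper open.
Joint ranges: [-3.11, 3.11], [-0.89, 2.33], [0.22, 2.48], [-1.42, 4.56], [0.17, 2.85], [-2.88, 2.88]. Speed limits (rad/s): [2.39, 2.39, 3.14, 3.14, 3.14, 3.14].

## Interface

Orientations are given as a unit quaternion [x, y, z, w].
In Python, from plant import arm gives the robot as it stands. Calls block until the motion is done:
- arm.reach(position, orientation): joint-space move of the TCP to a pose.
- arm.servo_line(position, rate=0.15, rot=None, f_stop=None): straight line of the TCP; rot=None keeps the orientation; rate is the mean speed in m/s. With f_stop (N) it stops when the force on the tool has changed by that much, and returns True; else False.
- arm.movej(angles): joint-space move.
- arm.ungrasp() and arm.close(grip_force=None): open the fingers fully, or close them until they stop; grip_force is the grip in N (None keeps the last).
- arm.wait(seconds).
- arm.ik(position, orientation): joint angles nearest the present ones, or None.
- arm.sense(): the state.
- arm.get_image(name): name is "scene" or "side" or "wrist"; returns (picture, depth): 420x560x3 uint8, blue, green, red; 420x560 float32, m along the optical axis (not along the pixel's ray), 0 where there is no reading.
- arm.calibration(name): a dict with "camera_matrix" (3x3 intrinsics, pixels), "dist_coeffs" ([k1, k2, p1, p2, k3] as OpenCV has them; the pictures are not rectified), "extrinsics" (4x4, takes a point from camera to world coordinates). Camera axes: x right, y down, z forward; pixel columns grow to the right and rows downward; lengths in m; the calibration is good to about 2 mm. A picture is of the moment at which its call begins: read the wrist's pose just before it. calibration takes no time and is no camera call; for the wrist camera it gives the pose at the moment of the call.
A pose or a line that the arm cannot do raises arm.Unreachable and nothing moves.
- arm.close_job(): hands the job in; it is judged then, once.
The state is a dict: "time": time; "joint_positions": joint angles; "qd": joint speeds; "tau": joint torques, N m; "position": TCP position; "tcp_rot": TCP orientation; "contact_force": force on the tool from outside, world axes, zero at the start; "ft_torque": the same for the moment, N m; "finger_gap": opening from 0.0 (shut) to 1.0 (fully open); "grip_force": force on a finger pad.
Only numpy, scipy, OpenCV 4.12 (cv2) and the standard library are available. Lean on these libraries where they do the work, as an engineer would, in place of code of your own. Each camera call takes 0.05 s, during which the arm holds its last target. There are 200 camera calls.

## Working session

There is one attempt and no reset: what is moved stays moved. The work goes in short steps, each a Python script; the robot and the scene stay as the last script left them, time stands still between calls to the robot, and variables do not carry over. Pictures are saved under pics/ and viewed, at most 10 in all, crops included, and the job is handed in when it is done.

```bash
mkdir -p pics; ls; python3 - <<'E'
from plant import arm
import cv2,numpy as np
for n in("scene","side"):
    im,d=arm.get_image(n); c=arm.calibration(n)
    cv2.imwrite(f"pics/{n}0.png",im); np.savez(f"{n}0.npz",im=im,d=d,K=c["camera_matrix"],D=c["dist_coeffs"],E=c["extrinsics"])
    print(n,np.round(c["extrinsics"],3).tolist(),np.round(c["dist_coeffs"],3))
s=arm.sense();print(arm.grip_depth,s)
E
```

```text
pics
scene [[0.384, 0.555, -0.738, 1.25], [0.923, -0.249, 0.294, -0.229], [-0.021, -0.794, -0.608, 0.614], [0.0, 0.0, 0.0, 1.0]] [-0.014  0.     0.     0.     0.   ]
side [[-0.987, -0.123, 0.105, 0.532], [-0.161, 0.67, -0.724, 0.51], [0.019, -0.732, -0.681, 0.53], [0.0, 0.0, 0.0, 1.0]] [-0.061  0.     0.     0.     0.   ]
-0.0187 {'time': 0.1, 'joint_positions': array([-1.52129507e+00,  3.81115689e-01,  1.29816934e+00,  3.28189500e-05,
        1.46355462e+00, -2.15326003e-01]), 'qd': array([-2.46078257e-04, -1.30023160e-03, -1.28481953e-03,  5.02520896e-04,
        4.39381362e-04, -8.17831935e-05]), 'tau': array([ 3.09118717e-03, -4.38654792e+01, -2.24915904e+01,  7.14632124e-02,
        3.42024153e-02, -6.99076168e-05]), 'position': array([ 0.14393807, -0.5305788 ,  0.23821172]), 'tcp_rot': array([ 9.91246158e-01,  1.32025248e-01,  6.78944436e-05, -6.20003709e-04]), 'contact_force': array([ 0.23535801, -0.01718299,  0.57653971]), 'ft_torque': array([ 0.00614361,  0.00804817, -0.00585715]), 'grip_force': 0.0, 'finger_gap': 1.000570888228412}
```

View pics/scene0.png

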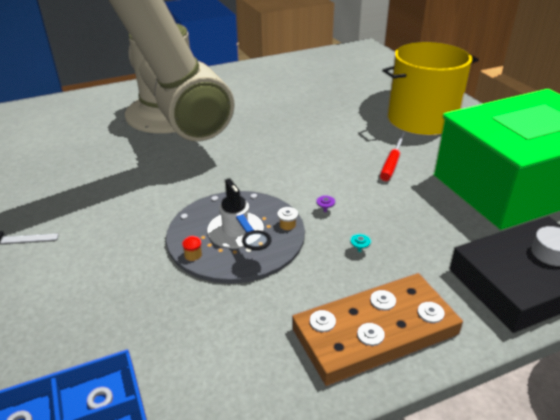

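View pics/side0.png

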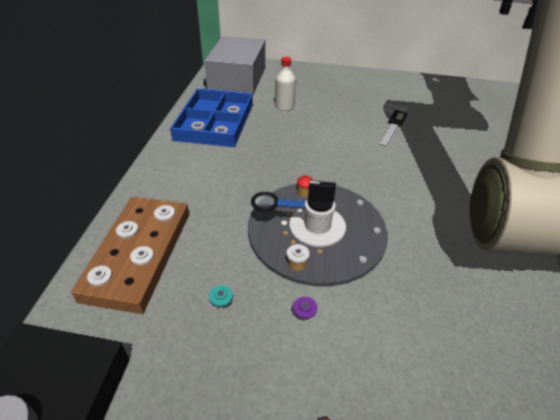

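Scene view: the spindle is at (288,215), the red plug at (191,243), the loupe at (257,240) and the knob bar at (232,192). In the side view the bar is at (321,195), the spindle at (298,254), the plug at (305,184) and the loupe at (264,202). The purple and turquoise parts and the rack stand off the fixture. Next I'll measure these positions in both views.

```bash
cat > h.py <<'E'
import numpy as np,cv2
def load(n): return np.load(f"{n}0.npz")
def rays(z,uv):
    p=cv2.undistortPoints(np.float64(uv).reshape(-1,1,2),z["K"],z["D"]).reshape(-1,2)
    return np.c_[p,np.ones(len(p))]
def plane(z,uv,h):
    r=rays(z,uv)@z["E"][:3,:3].T; o=z["E"][:3,3]
    return o+r*((h-o[2])/r[:,2])[:,None]
def cloud(z):
    v,u=np.mgrid[:420,:560]; uv=np.c_[u.ravel(),v.ravel()]
    P=(rays(z,uv)*z["d"].ravel()[:,None])@z["E"][:3,:3].T+z["E"][:3,3]
    P[z["d"].ravel()==0]=np.nan
    return P.reshape(420,560,3)
def tri(zs,uvs):
    A=np.zeros((3,3));b=np.zeros(3)
    for z,uv in zip(zs,uvs):
        r=z["E"][:3,:3]@rays(z,[uv])[0]; r/=np.linalg.norm(r); M=np.eye(3)-np.outer(r,r); A+=M;b+=M@z["E"][:3,3]
    return np.linalg.solve(A,b)
def comp(m,near):
    n,l,s,c=cv2.connectedComponentsWithStats(m.astype(np.uint8))
    i=1+np.argmin(np.hypot(*(c[1:]-near).T)); return l==i
def ell(m):
    c=max(cv2.findContours(m.astype(np.uint8),0,1)[0],key=cv2.contourArea)
    return cv2.fitEllipse(cv2.convexHull(c))
E
python3 - <<'E'
from h import *
seeds=dict(scene=dict(plug=(191,242),sp=(288,213),loupe=(257,240)),side=dict(plug=(305,183),sp=(298,252),loupe=(264,202)))
ims=[]
for n in("scene","side"):
    z=load(n);im=z["im"];hsv=cv2.cvtColor(im,40);P=cloud(z);H,S,V=cv2.split(hsv)
    red=comp(((H<8)|(H>172))&(S>150)&(V>90),seeds[n]["plug"])
    wh=comp((S<60)&(V>150),seeds[n]["sp"])
    for nm,m,h in(("plug",red,.043),("sp",wh,.042)):
        e=ell(m);print(n,nm,m.sum(),np.round(e[0],1),np.round(e[1],1),"plane",plane(z,[e[0]],h)[0].round(4),"depth med",np.nanmedian(P[m],0).round(4),"maxz",np.nanpercentile(P[m][:,2],95).round(4))
    c0=plane(z,[seeds[n]["sp"]],.042)[0]
    near=np.hypot(P[...,0]-c0[0],P[...,1]-c0[1])<.2
    top=near&(P[...,2]>.104)&(P[...,2]<.13)
    q=P[top];print(n,"bartop",top.sum(),q.mean(0).round(4),np.percentile(q[:,2],[5,50,95]).round(4))
    bl=near&(H>100)&(H<125)&(S>140)&(V>70)&(P[...,2]<.075)&(P[...,2]>.045)
    print(n,"arm",bl.sum(),np.nanmedian(P[bl],0).round(4), cv2.fitLine(np.argwhere(bl)[:,::-1].astype(np.float32),2,0,.01,.01).ravel().round(2))
    pl=near&(V<95)&(S<90)&(abs(P[...,2]-.012)<.006);e=ell(comp(cv2.morphologyEx(pl.astype(np.uint8),3,np.ones((5,5)))>0,seeds[n]["sp"]))
    print(n,"plate",np.round(e[0],1),np.round(e[1],1),plane(z,[e[0]],.012)[0].round(4))
    x,y=[int(t) for t in seeds[n]["loupe"]];ims.append(cv2.resize(im[150:290,(150 if n=="scene" else 240):(310 if n=="scene" else 400)],None,fx=2.5*1,fy=2.5*1.,interpolation=2))
    ims[-1]=cv2.resize(ims[-1],(400,350))
cv2.imwrite("pics/crop.png",np.hstack(ims))
E
```

```text
scene plug 219 [191.2 243.2] [14.5 18.9] plane [ 0.5776 -0.1024  0.043 ] depth med [ 0.5786 -0.1022  0.0436] maxz 0.0476Traceback (most recent call last):
  File "<stdin>", line 9, in <module>
  File "h.py", line 24, in ell
    return cv2.fitEllipse(cv2.convexHull(c))
           ~~~~~~~~~~~~~~^^^^^^^^^^^^^^^^^^^
cv2.error: OpenCV(4.12.0) /io/opencv/modules/imgproc/src/shapedescr.cpp:361: error: (-201:Incorrect size of input array) There should be at least 5 points to fit the ellipse in function 'fitEllipseNoDirect'
```

```bash
sed -i 's/    i=1+np.argmin(np.hypot(\*(c\[1:\]-near).T)); return l==i/    d=np.hypot(*(c-near).T); d[0]=1e9; d[s[:,4]<40]=1e9; return l==np.argmin(d)/' h.py
cat > m.py <<'E'
from h import *
seeds=dict(scene=dict(plug=(191,242),sp=(288,213),loupe=(257,240)),side=dict(plug=(305,183),sp=(298,252),loupe=(264,202)))
ims=[]
for n in("scene","side"):
    z=load(n);im=z["im"];hsv=cv2.cvtColor(im,40);P=cloud(z);H,S,V=cv2.split(hsv)
    x0=150 if n=="scene" else 240
    ims.append(cv2.resize(im[150:290,x0:x0+160],(400,350),interpolation=2))
    cv2.imwrite("pics/crop.png",np.hstack(ims))
    c0=plane(z,[seeds[n]["sp"]],.042)[0]
    R=np.hypot(P[...,0]-c0[0],P[...,1]-c0[1])
    near=R<.2
    red=comp(((H<8)|(H>172))&(S>150)&(V>90),seeds[n]["plug"])
    wh=comp((R<.03)&(S<70)&(V>120)&(P[...,2]>.03),seeds[n]["sp"])
    for nm,m,h in(("plug",red,.043),("sp",wh,.041)):
        e=ell(m);print(n,nm,m.sum(),np.round(e[0],1),np.round(e[1],1),"plane",plane(z,[e[0]],h)[0].round(4),"depth med",np.nanmedian(P[m],0).round(4),"maxz",np.nanpercentile(P[m][:,2],95).round(4))
    top=near&(P[...,2]>.104)&(P[...,2]<.125)
    q=P[top];print(n,"bartop",top.sum(),q.mean(0).round(4),np.percentile(q[:,2],[5,50,95]).round(4))
    bl=near&(H>100)&(H<125)&(S>140)&(V>70)&(P[...,2]<.075)&(P[...,2]>.045)
    print(n,"arm",bl.sum(),np.nanmedian(P[bl],0).round(4))
    lo=near&(V<60)&(abs(P[...,2]-.06)<.008)&~(np.hypot(*(P[...,:2]-np.nanmean(q,0)[:2]).transpose(2,0,1))<.06)
    e=ell(lo);print(n,"loupe",lo.sum(),np.round(e[0],1),np.round(e[1],1),plane(z,[e[0]],.06)[0].round(4))
    pl=near&(abs(P[...,2]-.012)<.005);e=ell(pl)
    print(n,"plate",np.round(e[0],1),np.round(e[1],1),plane(z,[e[0]],.012)[0].round(4))
E
python3 m.py
```

```text
scene plug 219 [191.2 243.2] [14.5 18.9] plane [ 0.5776 -0.1024  0.043 ] depth med [ 0.5786 -0.1022  0.0436] maxz 0.0476
scene sp 227 [287.4 214. ] [14.1 20.3] plane [0.5679 0.0767 0.041 ] depth med [0.5662 0.0772 0.0386] maxz 0.0426
scene bartop 140 [ 0.5418 -0.0135  0.1097] [0.1055 0.1104 0.1119]
scene arm 123 [ 0.5879 -0.0112  0.064 ]
scene loupe 114 [256.2 240.2] [18.5 27.4] [ 0.6332 -0.0077  0.06  ]
scene plate [238.6 235.7] [ 91.6 130.3] [ 0.5556 -0.0127  0.012 ]
side plug 127 [304.2 181.7] [11.8 14.4] plane [ 0.5706 -0.0911  0.043 ] depth med [ 0.5715 -0.0923  0.0421] maxz 0.0466
side sp 330 [297.9 252.8] [18.7 22.6] plane [0.5603 0.0841 0.041 ] depth med [0.5604 0.0828 0.0376] maxz 0.0415
side bartop 164 [ 0.536  -0.0094  0.1081] [0.1049 0.1084 0.1101]
side arm 170 [ 0.5864 -0.0052  0.0622]
side loupe 187 [264.6 201.3] [19.1 26.8] [ 0.6301 -0.0048  0.06  ]
side plate [317.2 235.1] [ 94.4 140.9] [0.5339 0.0128 0.012 ]
```

View pics/crop.png

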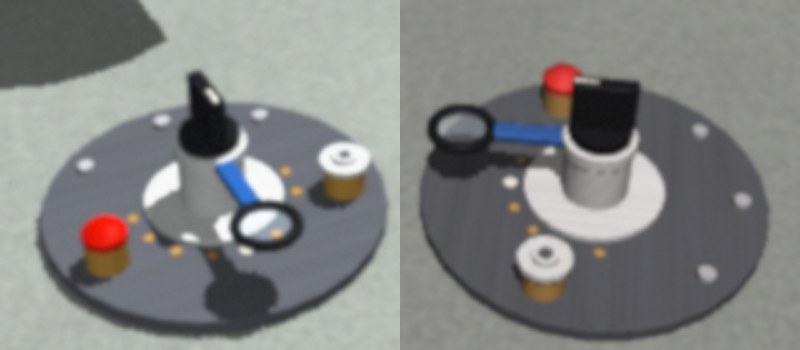

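The crops agree: the spindle is on the fixture's +y side (world +y), so the knob turns counter-clockwise. The two views put the axis at about (0.5385, -0.0115) with home yaw about 0.06. I'll refine that from above with the wrist camera.

```bash
cat > go1.py <<'E'
from plant import arm
from h import *
from scipy.spatial.transform import Rotation as R
def down(yaw): return (R.from_euler('z',yaw)*R.from_euler('x',np.pi)).as_quat()
if __name__=="__main__":
    c=np.array([.5385,-.0115]);y=.057
    for k in(0,np.pi,-np.pi):
        for s in(0,1.2566):
            q=arm.ik([*c,.0795],down(y+k+s)); print(k,s,None if q is None else q.round(2))
    arm.reach([*c,.26],down(y))
    print(arm.sense()["time"],arm.sense()["joint_positions"].round(3),arm.sense()["contact_force"],arm.sense()["ft_torque"])
    cal=arm.calibration("wrist");im,d=arm.get_image("wrist")
    cv2.imwrite("pics/wrist0.png",im);np.savez("wrist0.npz",im=im,d=d,K=cal["camera_matrix"],D=cal["dist_coeffs"],E=cal["extrinsics"])
    print(cal["extrinsics"].round(3))
E
python3 go1.py
```

```text
0 0 [-0.24  0.53  1.56 -0.    1.05  1.27]
0 1.2566 [-0.24  0.53  1.56 -0.    1.05  0.02]
3.141592653589793 0 [-0.24  0.53  1.56  0.    1.05 -1.87]
3.141592653589793 1.2566 None
-3.141592653589793 0 [-0.24  0.53  1.56  0.    1.05 -1.87]
-3.141592653589793 1.2566 None
2.425 [-0.243  0.346  1.289 -0.     1.507  1.272] [-0.59091161 -0.30656013  0.16722504] [-0.03416347 -0.03831303  0.02491123]
[[ 0.057 -0.952 -0.301  0.616]
 [-0.998 -0.054 -0.018 -0.007]
 [ 0.001  0.302 -0.953  0.404]
 [ 0.     0.     0.     1.   ]]
```

View pics/wrist0.png

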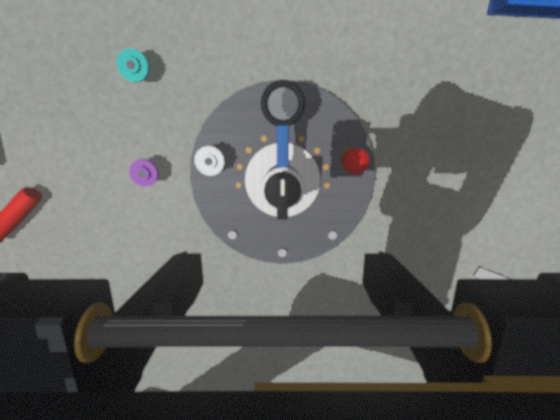

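Wrist view: the spindle is at (209,160), on the left and so at +y. The plug is at (356,161), the loupe at (284,102) and the knob bar at (283,195). I'll measure them precisely here.

```bash
cat > m2.py <<'E'
from h import *
z=load("wrist");im=z["im"];P=cloud(z);H,S,V=cv2.split(cv2.cvtColor(im,40))
red=comp(((H<8)|(H>172))&(S>140)&(V>60),(356,161)); sp=comp((S<60)&(V>150)&(P[...,2]>.033)&(P[...,2]<.05),(209,160))
u=np.arange(560)[None];v=np.arange(420)[:,None]
lo=comp((V<60)&(v<130)&(v>70)&(abs(u-284)<35)&(P[...,2]>.05),(284,102))
pt={}
for n,m,h in(("plug",red,.040),("sp",sp,.042),("loupe",lo,.0625)):
    e=ell(m);pt[n]=plane(z,[e[0]],h)[0];print(n,m.sum(),np.round(e[0],1),np.round(e[1],1),pt[n].round(4),np.nanmedian(P[m],0).round(4))
top=(P[...,2]>.104)&(P[...,2]<.12)&(abs(u-283)<40)&(abs(v-190)<50)
uv=np.argwhere(top)[:,::-1].astype(np.float32);r=cv2.minAreaRect(uv)
b=plane(z,cv2.boxPoints(r),.111);print("bar",top.sum(),r,np.nanmean(P[top],0).round(4),b.round(4).tolist(),b.mean(0).round(4))
bl=comp((H>100)&(H<125)&(S>120)&(abs(u-283)<30)&(v<180),(283,145));q=plane(z,np.argwhere(bl)[:,::-1].astype(float),.065)[:,:2]
l=cv2.fitLine(q.astype(np.float32),2,0,1e-4,1e-4).ravel();print("arm yaw",np.arctan2(l[1],l[0]),l[2:])
dy=pt["sp"]-pt["plug"];yw=np.arctan2(-dy[0],dy[1]);x=np.array([np.cos(yw),np.sin(yw)])
print("nest yaw",yw,"span",np.hypot(*dy[:2]),"axis nests",(pt["sp"]+pt["plug"])[:2]/2-.0294*x,"axis loupe",pt["loupe"][:2]-.095*x)
pl=(abs(P[...,2]-.012)<.006)&(abs(u-283)<110)&(v<275);e=ell(pl);print("plate",e,plane(z,[e[0]],.012)[0])
E
python3 m2.py
```

```text
plug 509 [355.7 160.6] [24.5 26. ] [ 0.5722 -0.0997  0.04  ] [ 0.5726 -0.0987  0.0434]
sp 648 [209.2 160.7] [28.3 29.9] [0.5623 0.0782 0.042 ] [0.5618 0.0788 0.0371]
loupe 408 [284.  102.7] [42.7 44.3] [ 0.6323 -0.0085  0.0625] [ 0.6349 -0.0162  0.0619]
bar 472 ((282.5, 198.5), (41.0, 11.0), 90.0) [ 0.5381 -0.0118  0.1092] [[0.5592, -0.0055, 0.111], [0.5598, -0.0164, 0.111], [0.5166, -0.0191, 0.111], [0.516, -0.0077, 0.111]] [ 0.5379 -0.0122  0.111 ]
arm yaw 0.062497362 [ 0.5883633  -0.00896133]
nest yaw 0.05569732522086527 span 0.1781043284574527 axis nests [ 0.53786895 -0.01239223] axis loupe [ 0.53742225 -0.01377621]
plate ((282.17974853515625, 171.2938995361328), (184.23377990722656, 184.92984008789062), 97.52680969238281) [ 0.54927297 -0.01122262  0.012     ]
```

The estimates agree: bar 43×11 mm at 111 mm height, nest span 178 mm against 181 mm expected, and the loupe 95 mm out. That gives the axis at (0.538, -0.012) and yaw 0.059. Descending and gripping.

```bash
python3 - <<'E'
from go1 import *
def pr(t):
    s=arm.sense();print(t,round(s["time"],2),s["position"].round(4),s["joint_positions"][5].round(3),"F",s["contact_force"].round(2),"T",s["ft_torque"].round(3),"grip",round(float(s["grip_force"]),1),round(float(s["finger_gap"]*88),1))
c=[.538,-.0120];y=.059
arm.servo_line([*c,.15],rate=.15,rot=down(y)); arm.wait(.2);pr("above")
print(arm.servo_line([*c,.080],rate=.08,f_stop=10)); arm.wait(.2);pr("down")
arm.close(grip_force=40); arm.wait(.3);pr("closed")
E
```

```text
above 3.56 [ 0.5383 -0.0121  0.1507] 1.269 F [ 0.08 -0.32  0.24] T [ 0.024  0.031 -0.018] grip 0.0 88.1
False
down 4.78 [ 0.5382 -0.012   0.0804] 1.269 F [-0.52  0.85  0.13] T [ 0.022  0.005 -0.007] grip 0.0 87.9
closed 6.22 [ 0.538  -0.0119  0.08  ] 1.269 F [-0.3   1.15  0.55] T [ 0.264  0.022 -0.044] grip 40.0 11.8
```

```bash
cat > click.py <<'E'
from go1 import *
import sys
def pr(t):
    s=arm.sense();a=R.from_quat(s["tcp_rot"]).as_matrix()[:2,1];print(t,round(s["time"],2),s["position"].round(4),"yaw-y0",round(np.arctan2(a[0],-a[1])*-1-.059,4),"F",s["contact_force"].round(2),"T",s["ft_torque"].round(3),"grip",round(float(s["grip_force"]),1),round(float(s["finger_gap"]*88),1))
for k in map(int,sys.argv[1:]):
    for f in(.5,1.):
        arm.servo_line([.538,-.012,.080],rot=down(.059+(k-1+f)*np.radians(24)),rate=.1) if False else arm.reach([.538,-.012,.080],down(.059+(k-1+f)*np.radians(24)))
    arm.wait(.6);pr(k)
E
sed -i 's/arm.servo_line(.*if False else //' click.py; python3 click.py 1
```

```text
1 7.45 [ 0.5379 -0.0116  0.08  ] yaw-y0 -0.5294 F [0.5  5.17 0.75] T [ 0.836 -0.027 -0.004] grip 40.0 12.0
```

The first click is done: yaw rose 0.41 rad, torque about z is near 0, and the grip is steady. On to clicks 2 and 3.

```bash
sed -i 's/-a\[1\])\*-1-/-a[1])-/' click.py; python3 click.py 2 3; python3 - <<'E'
from plant import arm
import cv2,numpy as np
ims=[arm.get_image(n)[0] for n in("scene","side")]
cv2.imwrite("pics/end.png",np.hstack([cv2.resize(ims[0][140:300,140:330],(400,337)),cv2.resize(ims[1][140:300,220:410],(400,337))]))
E
```

```text
2 8.68 [ 0.5377 -0.0113  0.08  ] yaw-y0 0.8304 F [-1.16  6.98  2.34] T [0.988 0.089 0.007] grip 40.0 11.7
3 9.92 [ 0.5374 -0.0112  0.08  ] yaw-y0 1.2493 F [-2.81  6.48  2.74] T [1.088 0.239 0.03 ] grip 40.0 11.8
```

View pics/end.png

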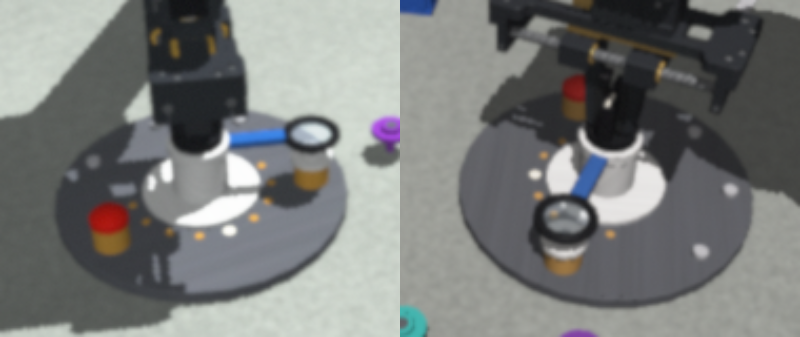

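Both views show the loupe ring standing over the spindle (crop positions about (312,133) and (566,220)). Both parts are still seated and the bar is gripped at 40 N, so I'm handing in.

```bash
python3 -c "
from plant import arm
print(arm.close_job())"
```

```text
the job is handed in; nothing more can be done
None
```

The job is handed in: I turned the knob counter-clockwise click by click to the third stop (1.25 rad by the gripper's yaw), with the loupe over the spindle, both parts still seated and the bar gripped at 40 N; the judge's result was not shown.

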